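# Hang the tool holder on the bench rack and bring the charged torch to it

### The job

Hang the three-pocket tool holder on the two pins of the bench rack, one pin through each of its holes, and push it fully home so that its back lies against the rails. Then pull the torch sideways out of the spring clip of its charging stand and stand it, lamp end down, in the holder's square middle pocket. Leave the parts bin, the carton and the wrench where they are.

Things in the scene. Friction and masses are not known exactly. Their poses are not given: they have to be found in the camera images.
- rack: Rack: fixed upright frame of slotted steel angle on the bench, 250 wide, 250 high. Two flat rails cross its front, their front faces in one upright plane: the upper 40 high, centred 200 above the bench, the lower 30 high, centred 135 above it. Origin: on the bench, under the middle of that plane. x = from its front (robot side) to its back, square to the rails; y = left along the rails; z = up.
- pin_left_root (a point): Two round steel pins of diameter 8, length 45 (the last 6 tapered) stick out of the front of the upper rail, sloping up 10 degrees towards their tips, 100 apart. This point: where the axis of the left pin (seen from the robot) leaves the rail's front face, 200 above the bench. Axes as the rack.
- pin_right_root (a point): The same point of the right pin.
- pin_left_tip (a point): Centre of the left pin's tip: 44 in front of its root and 8 higher.
- pin_right_tip (a point): Centre of the right pin's tip.
- holder_mid (a point): Tool holder: loose, grey plastic, 0.32 kg, 150 wide (y), 54 deep: a flat back plate 120 high, 8 thick, and before its lower part a row of three open pockets 55 high, 46 deep. Starts upright on the bench, pockets to the robot. This point: centre of the plate, 60 above the underside, mid-thickness. x = from pockets to back, y = left, z = up. The plate can be pinched from above by its free top edge.
- hole_left (a point): Centre of the left hole at the plate's back face. The two holes: diameter 13, straight through the plate, 100 apart, 95 above the underside, 25 below the top edge. Hung on the pins but away from the rails, the holder leans some 10 degrees, its top to the front; pushed at the front of the plate, it slides home.
- hole_right (a point): Centre of the right hole at the plate's back face.
- pocket_floor (a point): Centre of the floor of the holder's middle pocket, 4 above its underside. This pocket is square, 38 by 38 inside, 51 deep, its centre 23 in front of the plate's front face; the two beside it are wider (50). Axes as the holder. Once the holder hangs home, the pins stick out 36 in front of the plate, above the outer pockets.
- torch_mid (a point): Torch: loose, round, aluminium, 160 long, 0.15 kg; this point: half-way along its axis. z = its axis, lamp end to tail. The lamp end is a head of diameter 32, length 38, and a cone of 8; the rest is a straight body of diameter 24. It starts upright, lamp end down, in the clip of the charging stand, its lower end 12 and its top 172 above the bench.
- torch_lamp (a point): Centre of the torch's lamp end face (its lower end at the start).
- stand: Charging stand, fixed: base 100 by 80, 12 thick, and a post behind the torch, up to 108. A C-shaped steel spring clip on the post holds the torch's body 89 to 105 above the bench, open to the front only; the head cannot be lifted through it. Some 10 N to the front opens it. Origin: on the bench, under the torch's start axis; x = from the open front to the post (torch leaves along -x), z up.
- bin_mid (a point): Bystander: a loose hopper-front parts bin with nuts in it, 170 by 105 by 75 high; its centre.
- carton_mid (a point): Bystander: a loose cardboard carton 130 by 100 by 80 high; its centre.
- wrench: Bystander: a loose steel wrench 180 long, lying flat on the bench in front of the rack; its origin is underneath it.
Things that resemble listed ones, but are neither listed nor needed, are in the scene too. There is more than one size of the part that bears torch_mid; the job needs the smaller. Leave any orange look-alike of the part that bears holder_mid alone.

How it is judged (in metres and radians):
On the way, in this order (a step that is already met when the one before it is completed fails the run):
1. the holder hangs on both pins, its back within 6 mm of the rails at both holes, let go (x of hole_left in the frame of pin_left_root above -0.006 m and x of hole_right in the frame of pin_right_root above -0.006 m and distance between hole_left and pin_left_root below 0.01 m and distance between hole_right and pin_right_root below 0.01 m and contact force between the fingers and holder below 0.2 N), for 0.2 s.
2. the torch is out of the clip, clear of the stand and away from it (distance between torch_lamp and stand above 0.06 m and contact force between torch and stand below 0.05 N), for 0.1 s.
At the end, for the whole second after the job is handed in: The holder hangs with one pin through each hole, each hole (at the plate's back) within 10 mm of its pin's root and 6 mm of the rail; the torch stands lamp end down on the floor (within 8 mm) of the middle pocket, leaning less than 0.3 rad; both at rest and let go (x of hole_left in the frame of pin_left_root above -0.006 m and x of hole_right in the frame of pin_right_root above -0.006 m and distance between hole_left and pin_left_root below 0.01 m and distance between hole_right and pin_right_root below 0.01 m and horizontal distance between torch_lamp and pocket_floor below 0.012 m and z of torch_lamp in the frame of pocket_floor below 0.008 m and angle between torch_mid's own z axis and vertical below 0.3 rad and linear speed of each of holder, torch below 0.02 m/s); the robot touches nothing.
It fails at once if the bin, the carton or the wrench is moved more than 25 mm (distance of any of bin_mid, carton_mid, wrench from where it was at the start of the episode above 0.025 m).
It also fails if it takes over 69 s, if anything falls off the work surface, if the arm or the gripper's body presses on something with over 40 N, if the wrist force passes 120 N, or if a joint passes its speed limit or range.

### The arm

A 6-joint arm with a two-finger parallel gripper is mounted at the origin on the work surface. World frame = base frame: x ahead of the robot, y to its left, z up, the work surface at z = 0. Lengths are in mm, angles in rad, forces in N, time in s.
With the tool pointing down it reaches from about 400 to 925 mm from the base axis. Payload 12.5 kg.
Tool frame: the origin (TCP) lies at the very end of the fingers, on their centre line; the grasp point (between the pads) lies 19 mm behind it (env.grasp_offset is the distance from the TCP to the grasp point, in mm); z points along the fingers, y is the direction in which the jaws open and shut (so a half turn about z gives the same grasp; the last joint's range is limited). The gripper opens to 95 mm and grips with 3 to 60 N. Pads are 20 mm wide; open, the fingers measure 119 mm over their backs; the gripper's body (75 mm by 180 mm) begins 59 mm behind the grasp point.
Start: joints at [1.059, 0.491, 1.559, -0, 1.092, -0.106], TCP at [246.707, 574.267, 214.661] pointing down, gripper open.
Joint ranges: [-3.1, 3.1], [-0.84, 2.19], [0.05, 2.79], [-1.13, 4.28], [0.06, 2.93], [-2.69, 2.69]. Speed limits (rad/s): [2.22, 2.22, 2.79, 3.14, 3.14, 3.14].

### API

Orientations are given as [roll, pitch, yaw] about the fixed x, y, z axes, in that order (R = Rz(yaw) Ry(pitch) Rx(roll)).
In Python, from cell import env gives the robot as it stands. The module is installed in compiled form; this text tells all that it offers.
- The arm moves only by the shell command python3 -m pendant 'ROWS'. ROWS is JSON, one flat list of numbers, 5 for each row, row after row: the shift along the tool's x, y, z as a fraction of full scale, then the turn about the tool's z as a fraction of full scale, then the gripper's target within -1 to 1 (shut at 1, half-way at 0, fully open at -1). In form: [x, y, z, turn, grip, x, y, z, turn, grip, ...]. A call has 1 to 10 rows; each row shifts and turns the commanded pose from where the row before left it, along the tool's axes as they then stand; what a row does not reach is not made up. Full scale, the value 1, is 0.4 m for a shift and 180 degrees for a turn. A row lasts 1/8 s, in which the tool goes at most 62.5 mm and 10.7 degrees, less where a joint would pass 70% of its speed; a pose out of reach is approached as far as the arm can. A call with a number of a shift or a turn outside -1 to 1 is refused whole. A call with a gripper value outside its range is refused whole. The fingers move at their own pace and stop on an object; the grip force is fixed at half the most. Time passes only in rows, so rows that do not move let the fingers close. It gives the time, the measured TCP pose, the force and the opening at its end, in the units of the state.
- env.state(): the state, without advancing time (a new reading comes with each control period).
- env.read_camera(name): name is "side" or "top"; returns the picture (420x560x3 uint8, red, green, blue); there is no depth.
- env.camera_model(name): a dict with "fx", "fy", "cx", "cy" (pixels), "view" (4x4, takes a point from world to camera coordinates). Camera axes: x right, y down, z forward; pixel columns grow to the right and rows downward; lengths in mm; the calibration is good to about 2 mm. A picture is of the moment at which its call begins. camera_model takes no time and is no camera call.
- env.job_done(): hands the job in, once; it reports no verdict.
Trained networks look in the newest picture that a camera, given by its name, has taken for a name from the list of things; names that differ only in an ending like _2 or _b are one class to them, and where a whole thing is asked for, a point or a joint stands for the part that bears it (a point fixed in the world has none). Each returns a list of dicts, best first, with "confidence" (0 to 1); they miss things now and then, are a little off and sometimes report something else, mostly with a low value. They report only what shows in the picture. A call takes as long as a camera call. They do not tell look-alikes from the thing itself.
- env.masks_of(thing, camera): "region" (420x560 bool, what is visible of it).
- env.landmark_of(thing, camera): "xyz" ([x, y, z] in mm, in world coordinates, good to about 4 mm: a listed point, or the origin of a listed thing).
The state is a dict: "t": time; "joints": joint angles; "qvel": joint speeds; "tau": joint torques, N m; "eef_pos": TCP position; "tcp_rot": TCP orientation; "ft_force": force on the tool from outside, world axes, zero at the start; "moment": the same for the moment, N m; "opening": opening from 0.0 (shut) to 1.0 (fully open).
Only numpy, scipy, OpenCV 4.12 (cv2) and the standard library are available. Lean on these libraries where they do the work, as an engineer would, in place of code of your own. Each camera call takes 0.05 s, during which the arm holds its last target.

## Working session

There is one attempt and no reset: what is moved stays moved. The work goes in short steps, Python scripts to look and compute and a shell command to move; the robot and the scene stay as the last step left them, time stands still between calls to the robot, and variables do not carry over. Pictures are saved under pics/ and viewed, and the job is handed in when it is done.

```bash
mkdir -p pics; ls
python3 - <<'E'
from cell import env
import cv2
s=env.state(); print({k:s[k] for k in ('t','eef_pos','tcp_rot','opening','ft_force')}, env.grasp_offset)
for n in('side','top'):
    im=env.read_camera(n); cv2.imwrite(f'pics/{n}0.png',im[:,:,::-1])
    m=env.camera_model(n); print(n,m['fx'],m['fy'],m['cx'],m['cy']); print(m['view'])
E
```

```text
pics
{'t': 0.0, 'eef_pos': array([246.5815024 , 574.03068173, 214.0782506 ]), 'tcp_rot': array([-3.14048379e+00, -9.30482078e-05,  2.73583702e+00]), 'opening': 1.0023158508040542, 'ft_force': array([1.28112945, 0.31252497, 0.26517696])} 18.8
side 415.72661134328376 415.72661134328376 279.2529810466036 207.328413971717
[[ 7.56903577e-01 -6.53318276e-01  1.64986844e-02 -3.56595918e+02]
 [-4.68055044e-01 -5.59539595e-01 -6.83988244e-01  3.49966185e+02]
 [ 4.56093687e-01  5.09990856e-01 -7.29306435e-01  9.82586490e+02]
 [ 0.00000000e+00  0.00000000e+00  0.00000000e+00  1.00000000e+00]]
top 452.1433432906043 452.1433432906043 282.20646924684206 207.40424123338738
[[-2.79262315e-02 -9.99517649e-01 -1.35865407e-02  1.56095739e+01]
 [-9.81641981e-01  2.99871971e-02 -1.88360793e-01  5.17840606e+02]
 [ 1.88677360e-01  8.07691159e-03 -9.82005915e-01  1.30275299e+03]
 [ 0.00000000e+00  0.00000000e+00  0.00000000e+00  1.00000000e+00]]
```

View pics/side0.png

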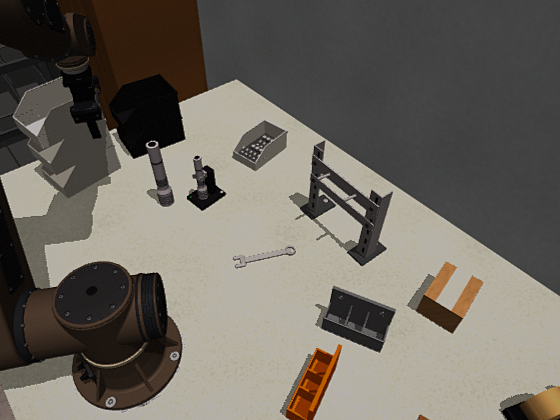

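View pics/top0.png

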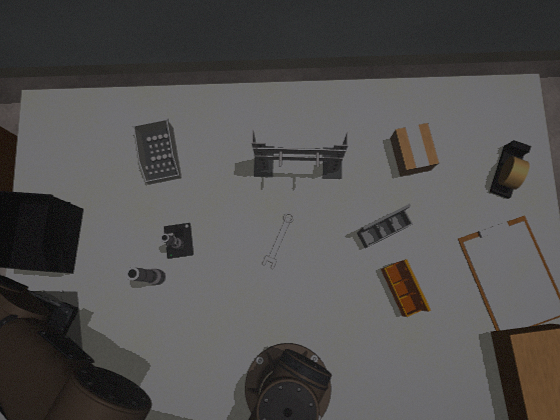

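Run:
```python
from cell import env
import numpy as np
from scipy.spatial.transform import Rotation as R
for n in('side','top'):
  m=env.camera_model(n);V=np.array(m['view'])
  env.read_camera(n)
  for th in ['rack','pin_left_root','pin_right_root','pin_left_tip','pin_right_tip','holder_mid','hole_left','hole_right','pocket_floor','torch_mid','torch_lamp','stand','bin_mid','carton_mid','wrench']:
    for d in env.landmark_of(th,n)[:4]:
        p=V@np.r_[d['xyz'],1]
        print(n,th,np.round(d['xyz']),round(d['confidence'],2),'px',np.round([m['fx']*p[0]/p[2]+m['cx'],m['fy']*p[1]/p[2]+m['cy']]))
print(env.state()['t'])
```

```text
side rack [ 470. -288.   57.] 0.49 px [357. 311.]
side pin_left_root [642.   1. 201.] 0.75 px [328. 175.]
side pin_left_root [594. -96. 204.] 0.27 px [342. 202.]
side pin_right_root [ 641. -102.  202.] 0.82 px [356. 195.]
side pin_left_tip [598.   2. 207.] 0.62 px [316. 180.]
side pin_right_tip [ 596. -100.  207.] 0.81 px [344. 202.]
side holder_mid [ 470. -289.   59.] 0.9 px [357. 311.]
side holder_mid [ 278. -361.   57.] 0.84 px [322. 387.]
side hole_left [ 454. -247.   93.] 0.9 px [342. 296.]
side hole_left [ 328. -349.   94.] 0.62 px [336. 361.]
side hole_left [ 641. -100.  202.] 0.46 px [355. 195.]
side hole_left [433.  11.  -2.] 0.34 px [267. 257.]
side hole_right [ 234. -384.   96.] 0.89 px [316. 404.]
side hole_right [ 492. -333.  101.] 0.86 px [381. 310.]
side pocket_floor [ 269. -337.    3.] 0.67 px [309. 391.]
side pocket_floor [ 439. -304.    2.] 0.66 px [350. 334.]
side torch_mid [328. 379. 113.] 0.73 px [161. 176.]
side torch_mid [424. 320.  89.] 0.59 px [200. 178.]
side torch_lamp [417. 321.  10.] 0.75 px [201. 197.]
side torch_lamp [328. 379.  -3.] 0.57 px [168. 203.]
[... 1150 characters left out ...]
304.    2.] 0.78 px [382. 231.]
top pocket_floor [707. 383.  35.] 0.55 px [158. 152.]
top torch_mid [325. 383. 112.] 0.94 px [146. 275.]
top torch_mid [420. 318.  93.] 0.73 px [172. 242.]
top torch_mid [ 472. -296.   60.] 0.61 px [383. 219.]
top torch_mid [ 452. -244.   94.] 0.37 px [368. 224.]
top torch_lamp [331. 380.   1.] 0.83 px [159. 275.]
top torch_lamp [418. 315.  10.] 0.61 px [180. 245.]
top stand [418. 321.   2.] 0.72 px [178. 246.]
top stand [ 494. -333.   97.] 0.6 px [398. 209.]
top bin_mid [640. -99. 201.] 0.72 px [317. 152.]
top bin_mid [708. 383.  35.] 0.66 px [158. 152.]
top carton_mid [ 688. -406.   42.] 0.81 px [413. 150.]
top wrench [427.  15.  -3.] 0.74 px [279. 240.]
1.7
```

Candidates: the grey holder is at side (357,311) / top (383,218). The orange one at side (322,387) / top (410,286) is excluded. The torch in the stand is at side (203,178) / top (172,242). The taller free-standing one at side (160,175) / top (146,275) has its mid at about 113, so it is over 160 long and is the wrong size. I'll confirm both in one enlarged crop.

Run:
```python
import cv2,numpy as np
s=cv2.imread('pics/side0.png');t=cv2.imread('pics/top0.png')
def c(i,x,y,w,h,W,H): return cv2.resize(i[y:y+h,x:x+w],(W,H),interpolation=cv2.INTER_CUBIC)
a=c(s,310,275,100,75,400,300);b=c(t,340,195,80,60,400,300);d=c(s,140,130,100,75,400,300);e=c(t,240,120,120,90,400,300)
o=np.vstack([np.hstack([a,b]),np.hstack([d,e])]);o=np.clip(o*1.6,0,255).astype(np.uint8)
cv2.imwrite('pics/crop1.png',o)
```

```text
(no output)
```

View pics/crop1.png

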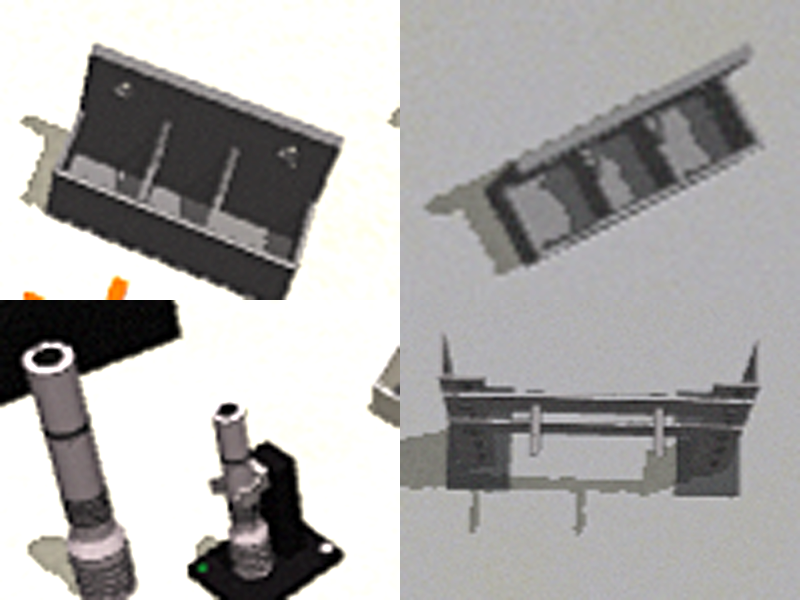

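Crop confirms it: top row is the grey three-pocket holder with its two holes; bottom left is the short torch held in the black stand next to the larger torch; bottom right shows the rack pins. Next I'll refine the holder pose from the plate's top edge and the stand's direction from its base.

```bash
cat > h.py <<'E'
from cell import env
import numpy as np, cv2
def proj(n,P):
    m=env.camera_model(n);V=np.array(m['view']);p=np.c_[np.atleast_2d(P),np.ones(len(np.atleast_2d(P)))]@V.T
    return np.c_[m['fx']*p[:,0]/p[:,2]+m['cx'],m['fy']*p[:,1]/p[:,2]+m['cy']]
def back(n,uv,z):
    m=env.camera_model(n);V=np.array(m['view']);R=V[:3,:3];t=V[:3,3]
    d=R.T@np.array([(uv[0]-m['cx'])/m['fx'],(uv[1]-m['cy'])/m['fy'],1]);c=-R.T@t
    return c+d*(z-c[2])/d[2]
def boxpts(o,yaw,P):
    c,s=np.cos(yaw),np.sin(yaw);return np.asarray(P)@np.array([[c,s,0],[-s,c,0],[0,0,1]])+o
def draw(img,n,P,closed,col,k,x0,y0):
    q=((proj(n,P)-[x0,y0]+.5)*k*16).astype(int);cv2.polylines(img,[q.reshape(-1,1,2)],closed,col,1,cv2.LINE_AA,4)
E
python3 - <<'E'
from h import *
for n,uvs in (('top',[(362,229.4),(410,204.6)]),('side',[(334,287),(395,309.5)])):
    print(n,[np.round(back(n,u,120),1) for u in uvs])
ims={n:np.clip(cv2.imread(f'pics/{n}0.png')*1.6,0,255).astype(np.uint8) for n in('side','top')}
yaw=.43
def crop(n,x,y,w,h,k): return cv2.resize(ims[n][y:y+h,x:x+w],None,fx=k,fy=k,interpolation=cv2.INTER_CUBIC)
o=np.array([472.5,-291,0])
out=[]
for n,x,y in(('side',310,275),('top',340,195)):
    c=crop(n,x,y,100,75,4)
    for z in(120,): draw(c,n,boxpts(o,yaw,[(-4,-75,z),(4,-75,z),(4,75,z),(-4,75,z)]),True,(0,255,0),4,x,y)
    draw(c,n,boxpts(o,yaw,[(-50,-75,55),(-4,-75,55),(-4,75,55),(-50,75,55)]),True,(0,0,255),4,x,y)
    out.append(c)
r2=[]
so=np.array([419,319,0])
for n,x,y in(('side',160,140),('top',140,205)):
    c=crop(n,x,y,100,75,4)
    for yw,col in((-.05,(0,255,0)),):
        draw(c,n,boxpts(so,yw,[(-50,-40,12),(50,-40,12),(50,40,12),(-50,40,12)]),True,col,4,x,y)
        draw(c,n,boxpts(so,yw,[(0,0,0),(0,0,172)]),False,(255,0,0),4,x,y)
    r2.append(c)
cv2.imwrite('pics/fit1.png',np.vstack([np.hstack(out),np.hstack(r2)]))
E
```

```text
top [array([ 435. , -221.6,  120. ]), array([ 501.5, -361. ,  120. ])]
side [array([ 442.7, -227.6,  120. ]), array([ 505.9, -358.6,  120. ])]
```

View pics/fit1.png

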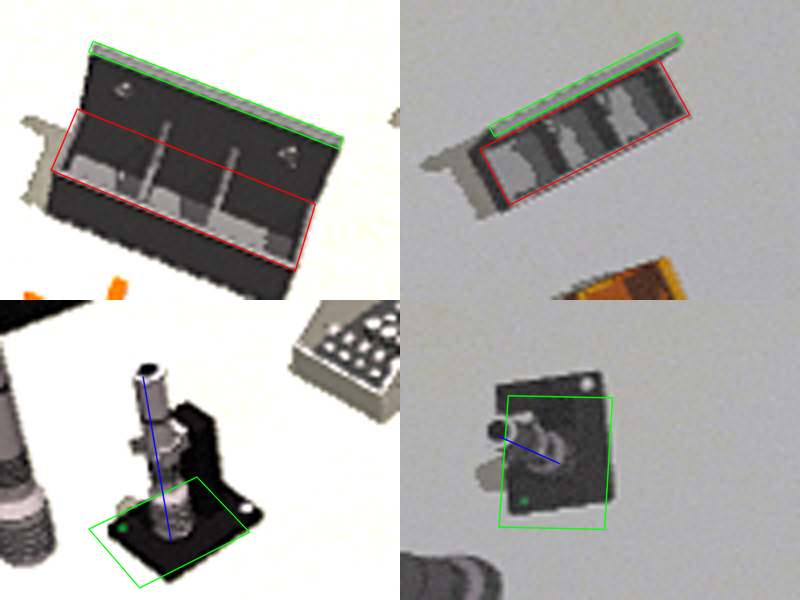

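Run:
```python
from h import *
cs=[back('top',(140+(u-400)/4,205+(v-300)/4),12) for u,v in[(497,385),(604,372),(614,500),(508,513)]]
cs=np.array(cs);print(cs.round(1),cs.mean(0).round(1)); d=cs[0]+cs[1]-cs[2]-cs[3];yw=np.arctan2(d[1],d[0]);print('yaw',yw)
cs2=np.array([back('side',(160+u/4,140+(v-300)/4),12) for u,v in[(262,515),(168,580),(108,530)]]);print(cs2.round(1))
T=cv2.imread('pics/top0.png');S=cv2.imread('pics/side0.png')
o=[]
for n,I,x,y in(('side',S,170,140),('top',T,155,215)):
    c=cv2.resize(np.clip(I[y:y+75,x:x+65].astype(float)*(2.5),0,255).astype(np.uint8),None,fx=6,fy=6,interpolation=cv2.INTER_CUBIC)
    b=cs.mean(0)*[1,1,0]
    draw(c,n,boxpts(b,yw,[(-50,-40,12),(50,-40,12),(50,40,12),(-50,40,12)]),True,(0,255,0),6,x,y)
    # axis of torch
    draw(c,n,boxpts(b,yw,[(-14,0,12),(-14,0,172)]),False,(255,0,0),6,x,y)
    draw(c,n,boxpts(b,yw,[(-14,0,12),(-34,0,12)]),False,(0,0,255),6,x,y)
    o.append(c)
cv2.imwrite('pics/fit2.png',np.hstack(o))
```

```text
[[477.6 363.3  12. ]
 [485.2 281.4  12. ]
 [387.1 272.8  12. ]
 [379.6 352.9  12. ]] [432.3 317.6  12. ]
yaw 0.09651832176844359
[[485.9 282.5  12. ]
 [388.4 271.1  12. ]
 [382.  347.2  12. ]]
```

View pics/fit2.png

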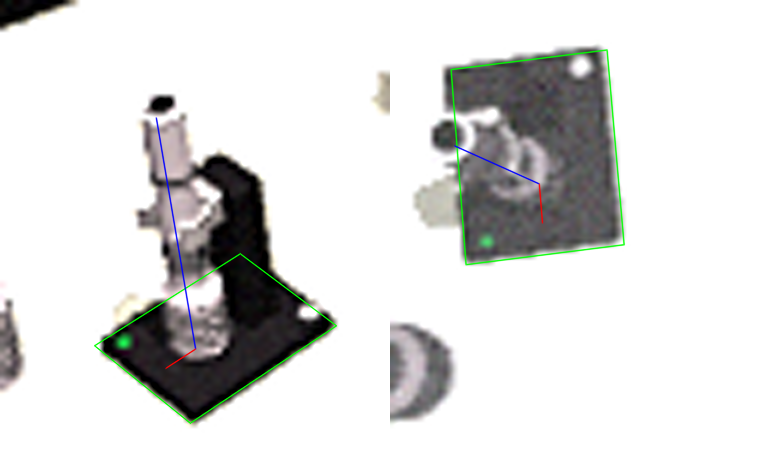

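```bash
cat >> h.py <<'E'
def plan(target,yaw=None,step=60):
    s=env.state();p=s['eef_pos'];y=s['tcp_rot'][2];t=np.array([np.cos(y),np.sin(y),0]);u=np.array([np.sin(y),-np.cos(y),0])
    d=np.array(target)-p;f=np.array([d@t,d@u,-d[2]])/400
    n=int(np.ceil(np.linalg.norm(d)/step))
    print('d',d.round(1),'yaw',round(y,4),'total frac',f.round(4),'rows',n,'each',(f/max(n,1)).round(4))
    if yaw is not None: print('turn total',round((y-yaw)/np.pi,4))
    return f
E
python3 -m pendant '[0,0,-0.0575,0.058,-1, 0,0,-0.0575,0.058,-1, 0,0,-0.0575,0.058,-1, 0,0,-0.0575,0.058,-1, 0,0,0,0,-1]'
python3 -c "
from h import *
plan((450,100,306),2.007)"
```

```text
t: 2.33
eef_pos: [246.9, 574.7, 308.0]
tcp_rot: [3.139, -0.002, 2.008]
ft_force: [-0.1, -0.4, -0.1]
opening: 1.004
d [ 203.1 -474.7   -2. ] yaw 2.0082 total frac [-1.29   -0.0427  0.0051] rows 9 each [-0.1433 -0.0047  0.0006]
turn total 0.0004
```

```bash
python3 -m pendant '[-0.1433,-0.0047,0,0,-1,-0.1433,-0.0047,0,0,-1,-0.1433,-0.0047,0,0,-1,-0.1433,-0.0047,0,0,-1,-0.1433,-0.0047,0,0,-1,-0.1433,-0.0047,0,0,-1,-0.1433,-0.0047,0,0,-1,-0.1433,-0.0047,0,0,-1,-0.1433,-0.0047,0,0,-1,0,0,0,0,-1]'
python3 -c "
from h import *
plan((472.5,-291,180),2.007)"
```

```text
t: 3.58
eef_pos: [450.0, 96.6, 305.4]
tcp_rot: [-3.14, -0.0, 2.007]
ft_force: [0.3, 0.7, 0.5]
opening: 1.001
d [  22.5 -387.6 -125.4] yaw 2.0068 total frac [-0.902  -0.3583  0.3135] rows 7 each [-0.1289 -0.0512  0.0448]
turn total -0.0001
```

```bash
python3 -m pendant '[-0.1289,-0.0512,0.0448,0,-1,-0.1289,-0.0512,0.0448,0,-1,-0.1289,-0.0512,0.0448,0,-1,-0.1289,-0.0512,0.0448,0,-1,-0.1289,-0.0512,0.0448,0,-1,-0.1289,-0.0512,0.0448,0,-1,-0.1289,-0.0512,0.0448,0,-1,0,0,0,0,-1]'
python3 - <<'E'
from h import *
plan((472.5,-291,102),2.007)
for n,x,y in(('side',290,200),('top',320,160)):
    I=env.read_camera(n)[:,:,::-1];cv2.imwrite(f'pics/{n}1.png',I)
a=cv2.imread('pics/side1.png')[215:365,290:430];b=cv2.imread('pics/top1.png')[150:300,310:450]
cv2.imwrite('pics/c2.png',cv2.resize(np.hstack([a,b]),None,fx=2.8,fy=2.8,interpolation=cv2.INTER_CUBIC))
E
```

```text
t: 4.58
eef_pos: [471.3, -289.8, 178.7]
tcp_rot: [-3.14, -0.003, 2.008]
ft_force: [0.2, 1.0, -0.5]
opening: 0.999
d [  1.2  -1.2 -76.7] yaw 2.0078 total frac [-0.004   0.0014  0.1917] rows 2 each [-0.002   0.0007  0.0958]
turn total 0.0003
```

View pics/c2.png

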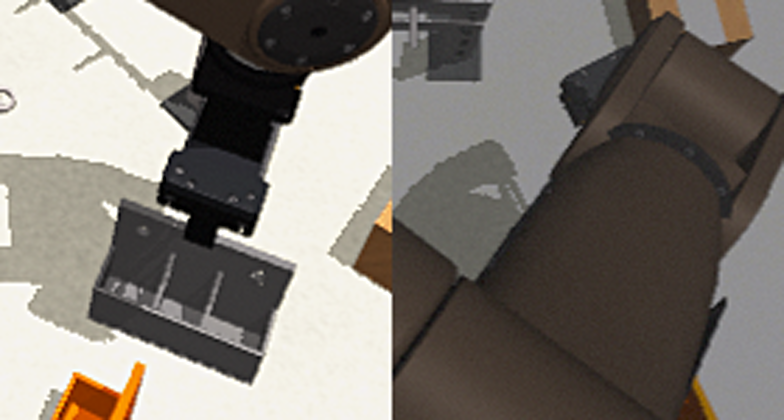

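The side view shows the open hand centred over the plate's top edge, with its finger at crop (200,228); the top view is blocked by the arm. I'll go down and grip.

```bash
python3 -m pendant '[-0.002,0.0007,0.064,0,-1,-0.002,0.0007,0.064,0,-1,0,0,0.064,0,-1,0,0,0,0,-1,0,0,0,0,1,0,0,0,0,1,0,0,0,0,1,0,0,0,0,1,0,0,0,0,1,0,0,0,0,1]'
python3 -m pendant '[0,0,0,0,1,0,0,-0.05,0,1,0,0,-0.10,0,1,0,0,-0.1,0,1,0,0,-0.1,0,1,0,0,0,0,1]'
python3 - <<'E'
from h import *
I=env.read_camera('side')[:,:,::-1];cv2.imwrite('pics/side2.png',I)
cv2.imwrite('pics/c3.png',cv2.resize(I[120:340,270:450],None,fx=2.7,fy=2.7,interpolation=cv2.INTER_CUBIC))
for th in('hole_left','hole_right','holder_mid'):
    for d in env.landmark_of(th,'side')[:3]: print(th,d['xyz'].round(1) if hasattr(d['xyz'],'round') else d['xyz'],d['confidence'])
E
```

```text
t: 5.92
eef_pos: [473.0, -289.4, 104.4]
tcp_rot: [3.142, -0.0, 2.007]
ft_force: [0.2, -0.0, -0.3]
opening: 0.421
t: 6.68
eef_pos: [473.8, -289.9, 247.1]
tcp_rot: [3.139, 0.005, 2.007]
ft_force: [0.3, 0.3, -0.8]
opening: 0.004
hole_left [452.3, -247.8, 92.5] 0.87
hole_left [326.9, -351.3, 94.2] 0.67
hole_right [231.9, -385.6, 92.0] 0.95
hole_right [491.6, -335.1, 95.6] 0.84
hole_right [598.5, -97.5, 205.6] 0.23
holder_mid [277.6, -362.7, 58.8] 0.81
holder_mid [471.5, -291.5, 57.4] 0.72
holder_mid [641.9, 2.1, 201.5] 0.69
```

View pics/c3.png

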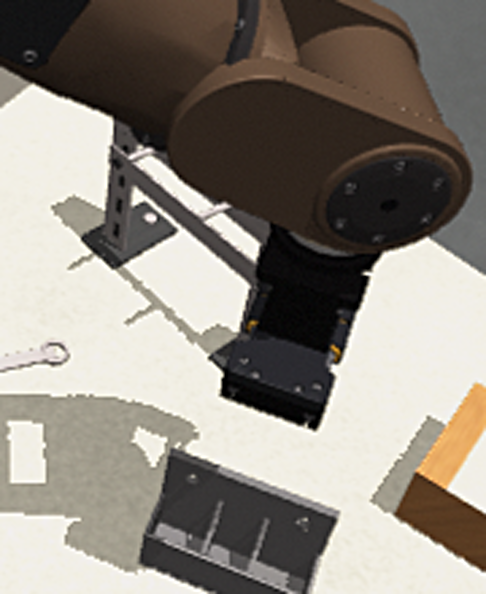

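The fingers needed longer to close and the holder stayed where it was. I'll open and repeat, waiting longer before lifting.

```bash
python3 -m pendant '[0,0,0,0,0,0,0,0,0,0,0,0,0,0,0,0,0,0,0,0,0,0,0,0,0,0,0,0,0,0,0,0,0,0,0]'
python3 -c "
from h import *
plan((472.5,-291,102),2.007)"
```

```text
t: 7.75
eef_pos: [473.0, -289.4, 244.4]
tcp_rot: [3.142, -0.0, 2.007]
ft_force: [0.6, -1.3, 0.2]
opening: 0.5
d [  -0.5   -1.6 -142.4] yaw 2.007 total frac [-0.0031 -0.0029  0.3559] rows 3 each [-0.001  -0.001   0.1186]
turn total -0.0
```

```bash
python3 -m pendant '[-0.001,-0.001,0.11,0,0,-0.001,-0.001,0.11,0,0,-0.001,-0.001,0.09,0,0,0,0,0.046,0,0,0,0,0,0,0,0,0,0,0,0.6,0,0,0,0,1,0,0,0,0,1,0,0,0,0,1,0,0,0,0,1]'
python3 -m pendant '[0,0,0,0,1,0,0,0,0,1,0,0,0,0,1,0,0,0,0,1]'
```

```text
t: 9.0
eef_pos: [472.2, -291.1, 102.2]
tcp_rot: [-3.141, 0.0, 2.007]
ft_force: [-2.7, -0.7, 3.7]
opening: 0.083
t: 9.5
eef_pos: [472.3, -291.1, 102.2]
tcp_rot: [-3.142, 0.0, 2.007]
ft_force: [-3.4, -1.0, 4.7]
opening: 0.083
```

```bash
python3 -m pendant '[0,0,-0.05,0,1,0,0,-0.1,0,1,0,0,-0.1,0,1,0,0,-0.1,0,1,0,0,-0.045,0.0463,1,0,0,0,0.0463,1,0,0,0,0.0463,1,0,0,0,0,1]'
python3 - <<'E'
from h import *
plan((530,-50,258),np.pi/2)
E
```

```text
t: 10.5
eef_pos: [472.4, -290.7, 259.5]
tcp_rot: [-3.141, -0.001, 1.572]
ft_force: [0.9, 0.4, -2.3]
opening: 0.081
d [ 57.6 240.7  -1.5] yaw 1.5715 total frac [0.6017 0.1444 0.0036] rows 5 each [0.1203 0.0289 0.0007]
turn total 0.0002
```

```bash
python3 -m pendant '[0.1203,0.0289,0,0,1,0.1203,0.0289,0,0,1,0.1203,0.0289,0,0,1,0.1203,0.0289,0,0,1,0.1203,0.0289,0,0,1,0,0,0,0,1,0,0,0,0,1]'
python3 - <<'E'
from h import *
for n in('side','top'):
    I=env.read_camera(n)[:,:,::-1];cv2.imwrite(f'pics/{n}3.png',I)
    for th in('hole_left','hole_right','holder_mid','pin_left_root','pin_right_root','pin_left_tip','pin_right_tip'):
        for d in env.landmark_of(th,n)[:2]: print(n,th,np.round(d['xyz'],1),round(d['confidence'],2))
a=cv2.imread('pics/side3.png')[120:270,270:410];b=cv2.imread('pics/top3.png')[120:270,220:360]
cv2.imwrite('pics/c4.png',cv2.resize(np.hstack([a,b]),None,fx=2.8,fy=2.8,interpolation=cv2.INTER_CUBIC))
print(env.state()['eef_pos'],env.state()['tcp_rot'])
E
```

```text
t: 11.38
eef_pos: [530.2, -50.4, 259.7]
tcp_rot: [-3.141, -0.0, 1.573]
ft_force: [-0.3, -0.2, -2.8]
opening: 0.079
side hole_left [536.9  -0.6 248.3] 0.88
side hole_left [ 326.7 -353.7   92.1] 0.76
side hole_right [532.2 -98.2 256.3] 0.96
side hole_right [ 232.  -386.3   92.2] 0.57
side holder_mid [531.1 -49.2 216.4] 0.92
side holder_mid [ 277.5 -361.    60.1] 0.88
side pin_left_root [641.8  -1.2 199.7] 0.93
side pin_right_root [ 638.6 -101.   203.8] 0.89
side pin_left_tip [601.1  -0.9 210.4] 0.97
side pin_left_tip [706.7 384.   33.6] 0.51
side pin_right_tip [ 594.1 -100.4  205. ] 0.7
side pin_right_tip [705.7 380.6  36.4] 0.38
top hole_left [ 327.8 -352.2   94. ] 0.68
top hole_right [ 236.9 -380.7   93.6] 0.56
top holder_mid [ 280.3 -363.8   58.5] 0.65
top pin_left_root [642.6  -1.9 201.6] 0.61
top pin_left_tip [598.5   3.2 207.2] 0.85
[530.26888935 -50.3536088  259.97028379] [-3.14156698e+00 -1.09265259e-04  1.57062708e+00]
```

View pics/c4.png

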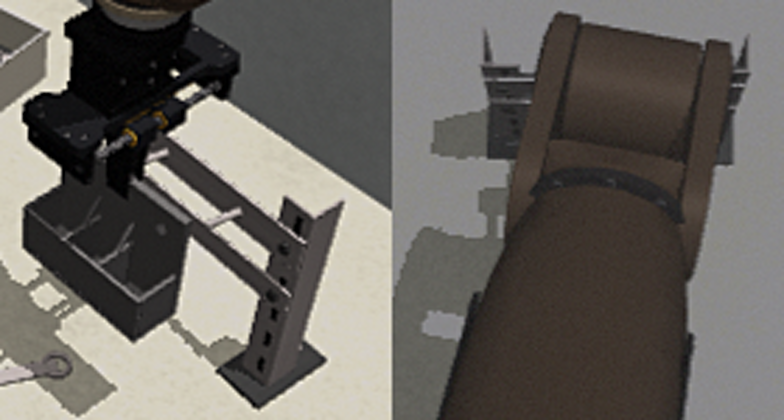

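```bash
cat > rk.py <<'E'
from h import *
import sys
x,y,yw=map(float,sys.argv[1:4])
o=np.array([x,y,0]);out=[]
for n,x0,y0 in(('side',305,140),('top',245,125)):
    I=np.clip(cv2.imread(f'pics/{n}0.png')*1.5,0,255).astype(np.uint8)
    w,h=(100,130) if n=='side' else (115,60)
    k=4 if n=='side' else 3.45*1.0
    k=4
    c=cv2.resize(I[y0:y0+h,x0:x0+w],None,fx=k,fy=k,interpolation=cv2.INTER_CUBIC)
    for a,b in((180,220),(120,150)): draw(c,n,boxpts(o,yw,[(0,-125,a),(0,-125,b),(0,125,b),(0,125,a)]),True,(0,255,0),k,x0,y0)
    for yy in(-50,50): draw(c,n,boxpts(o,yw,[(0,yy,200),(-44.3,yy,207.8)]),False,(0,0,255),k,x0,y0)
    c=c if n=='side' else cv2.copyMakeBorder(c,0,520-240,0,0,cv2.BORDER_CONSTANT)
    out.append(c[:, :400])
    if n=='top': out[-1]=c
cv2.imwrite('pics/rk.png'.replace('rk','rk'+sys.argv[4]),np.hstack(out)[:,:800] if 0 else cv2.resize(np.hstack(out),(800,int(520*800/860))))
E
python3 rk.py 641.5 -49.7 0 a
```

```text
(no output)
```

View pics/rka.png

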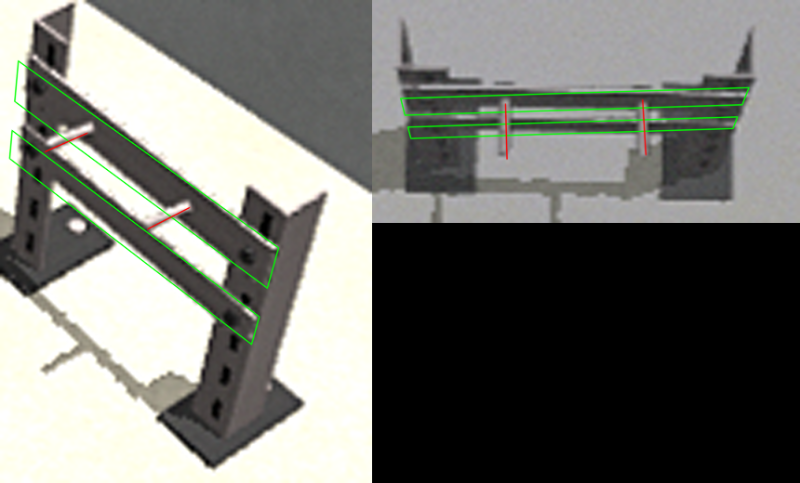

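```bash
python3 rk.py 643.5 -49 -0.035 b
```

```text
(no output)
```

View pics/rkb.png

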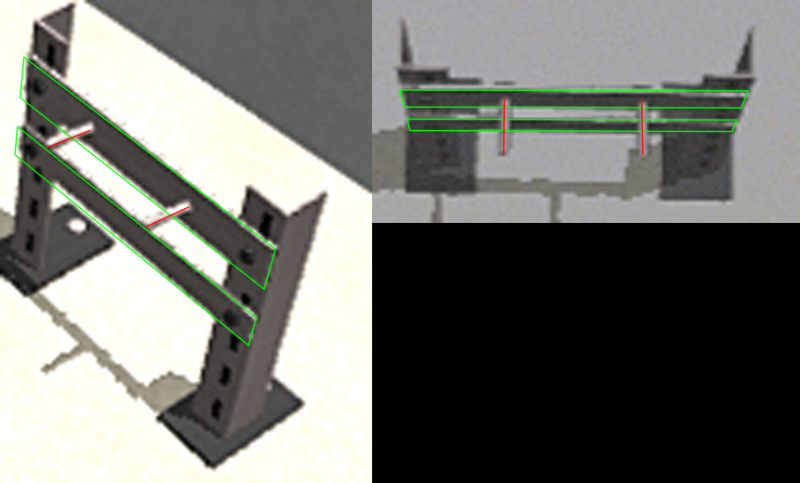

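```bash
cat > hd.py <<'E'
from h import *
import sys
# args: img x y z0 yaw x0 y0 w h k out
f=sys.argv[1];x,y,z,yw=map(float,sys.argv[2:6]);x0,y0,w,h,k=map(int,sys.argv[6:11])
n='side'
c=cv2.resize(np.clip(cv2.imread(f)[y0:y0+h,x0:x0+w]*1.7,0,255).astype(np.uint8),None,fx=k,fy=k,interpolation=cv2.INTER_CUBIC)
o=np.array([x,y,z])
draw(c,n,boxpts(o,yw,[(-4,-75,120),(4,-75,120),(4,75,120),(-4,75,120)]),True,(0,255,0),k,x0,y0)
draw(c,n,boxpts(o,yw,[(-50,-75,55),(-4,-75,55),(-4,75,55),(-50,75,55)]),True,(0,0,255),k,x0,y0)
draw(c,n,boxpts(o,yw,[(-50,-75,55),(-50,-75,0),(-50,75,0),(-50,75,55)]),True,(0,0,255),k,x0,y0)
a=np.linspace(0,2*np.pi,24)
for yy in(-50,50): draw(c,n,boxpts(o,yw,np.c_[0*a-4,yy+6.5*np.cos(a),95+6.5*np.sin(a)]),True,(255,255,0),k,x0,y0)
cv2.imwrite(sys.argv[11],c)
E
python3 hd.py pics/side3.png 530.3 -50.35 157.8 0 270 160 100 90 6 pics/hd1.png
```

```text
(no output)
```

View pics/hd1.png

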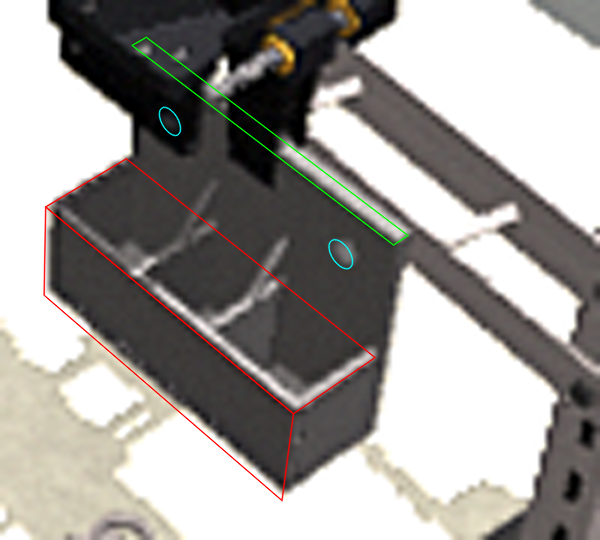

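```bash
python3 -m pendant '[0,0,0,0.0111,1,0,0,0.03,0,1,0,0,0.03,0,1,0,0,0.03,0,1,0,0,0.0225,0,1,0,0,0,0,1]'
python3 - <<'E'
from h import *
plan((590,-47.1,215),np.pi/2-.035)
E
```

```text
t: 12.92
eef_pos: [530.0, -50.3, 214.2]
tcp_rot: [-3.14, -0.0, 1.536]
ft_force: [-0.1, 0.4, -2.8]
opening: 0.082
d [60.   3.2  0.8] yaw 1.5357 total frac [ 0.0134  0.1496 -0.0021] rows 2 each [ 0.0067  0.0748 -0.001 ]
turn total -0.0
```

```bash
python3 -m pendant '[0.0067,0.0748,-0.001,0,1,0.0067,0.0748,-0.001,0,1,0,0,0,0,1,0,0,0,0,1]'
python3 - <<'E'
from h import *
I=env.read_camera('side')[:,:,::-1];cv2.imwrite('pics/side4.png',I)
print(env.state()['eef_pos'])
E
python3 hd.py pics/side4.png 590 -47.1 113 -0.035 290 160 100 90 6 pics/hd2.png
```

```text
t: 13.42
eef_pos: [589.7, -47.1, 215.7]
tcp_rot: [-3.141, -0.0, 1.536]
ft_force: [0.1, 0.7, -3.0]
opening: 0.085
[589.58437682 -47.10631722 215.85726229]
```

View pics/hd2.png

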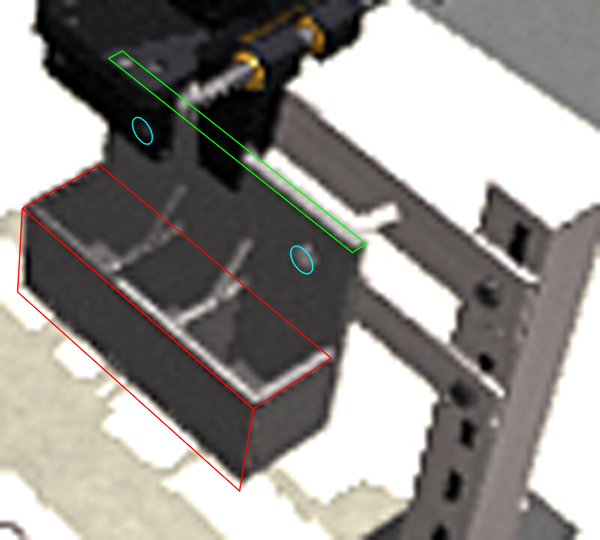

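```bash
python3 -m pendant '[0,0.01,0.002,0,1,0,0.01,0.002,0,1,0,0,0,0,1,0,0,0,0,1]'
python3 -m pendant '[0,0.01,0.002,0,1,0,0.005,0.001,0,1,0,0,0,0,1]'
```

```text
t: 13.98
eef_pos: [598.2, -47.4, 214.1]
tcp_rot: [-3.141, -0.0, 1.536]
ft_force: [-0.1, 0.0, -4.0]
opening: 0.085
t: 14.35
eef_pos: [604.4, -47.6, 212.9]
tcp_rot: [-3.141, -0.0, 1.536]
ft_force: [-0.7, 0.4, -2.9]
opening: 0.08
```

```bash
python3 -m pendant '[0,0.01,0.002,0,1,0,0.0125,0.002,0,1,0,0,0,0,1,0,0,0,0,1]'
python3 - <<'E'
from h import *
I=env.read_camera('side')[:,:,::-1];cv2.imwrite('pics/side5.png',I)
print(env.state()['eef_pos'])
E
python3 hd.py pics/side5.png 613 -47.9 109 -0.035 290 150 100 90 6 pics/hd3.png
```

```text
t: 14.85
eef_pos: [613.2, -47.9, 211.3]
tcp_rot: [-3.141, -0.0, 1.536]
ft_force: [-0.6, 0.6, -3.7]
opening: 0.082
[613.18790699 -47.91603948 211.32588096]
```

View pics/hd3.png

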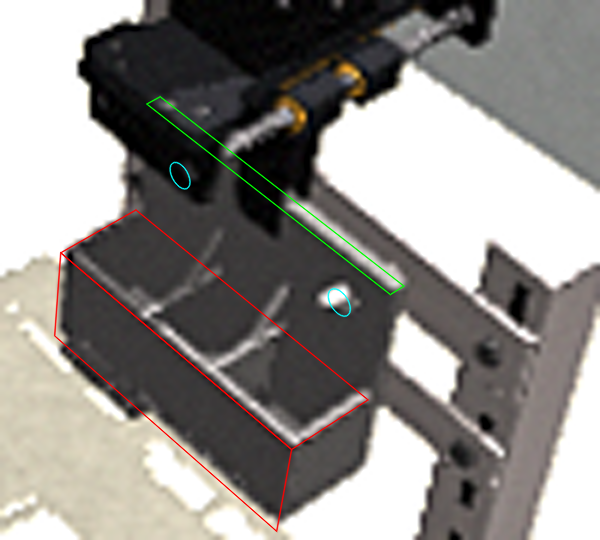

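```bash
python3 -m pendant '[0,0,0.004,0,1,0,0,0,0,1]'; python3 -m pendant '[0,0,0.003,0,1,0,0,0,0,1]'
```

```text
t: 15.15
eef_pos: [613.3, -47.9, 210.2]
tcp_rot: [3.141, -0.0, 1.536]
ft_force: [-1.0, -0.4, 0.9]
opening: 0.085
t: 15.4
eef_pos: [613.4, -47.9, 209.9]
tcp_rot: [3.14, 0.0, 1.536]
ft_force: [-3.0, 0.6, 8.0]
opening: 0.081
```

```bash
python3 -m pendant '[0,0,0,0,0.54,0,0,0,0,0.54,0,0,0,0,0.54,0,0,0,0,0.54]'; python3 -m pendant '[0,0,-0.02,0,0.54,0,0,-0.03,0,0.54,0,0,-0.05,0,0.54,0,0,-0.06,0,0.54,0,0,0,0,0.54]'
python3 - <<'E'
from h import *
I=env.read_camera('side')[:,:,::-1];cv2.imwrite('pics/side6.png',I)
cv2.imwrite('pics/c6.png',cv2.resize(I[120:260,280:400],None,fx=4,fy=4,interpolation=cv2.INTER_CUBIC))
E
```

```text
t: 15.9
eef_pos: [613.3, -47.9, 208.5]
tcp_rot: [-3.141, -0.0, 1.536]
ft_force: [-0.1, 0.1, 0.7]
opening: 0.231
t: 16.52
eef_pos: [613.9, -48.0, 274.9]
tcp_rot: [3.138, 0.001, 1.536]
ft_force: [0.4, -0.6, -0.6]
opening: 0.224
```

View pics/c6.png

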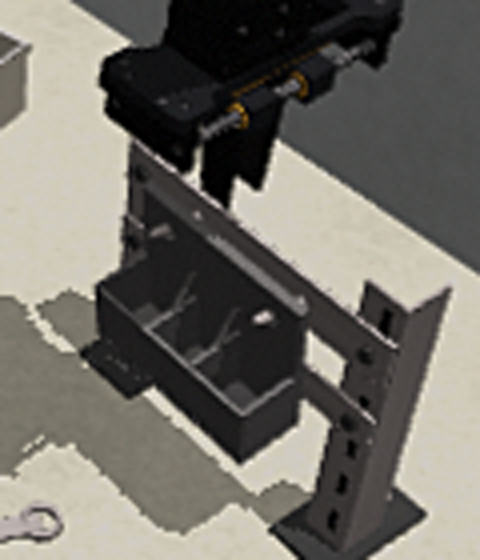

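The holder hangs on both pins, left tip at crop (160,232) and right at (263,317). Next I'll close the fingers in front of the plate and push it home.

```bash
python3 -m pendant '[0,-0.03,-0.02,0,1,0,-0.03,0,0,1,0,0,0,0,1,0,0,0,0,1]'
python3 - <<'E'
from h import *
plan((588,-47.5,178),np.pi/2-.035)
E
```

```text
t: 17.08
eef_pos: [589.3, -47.1, 280.5]
tcp_rot: [3.142, -0.0, 1.536]
ft_force: [-0.2, 0.0, 0.6]
opening: 0.006
d [  -1.3   -0.4 -102.5] yaw 1.5356 total frac [-0.0011 -0.0031  0.2563] rows 2 each [-0.0005 -0.0016  0.1282]
turn total -0.0001
```

```bash
python3 -m pendant '[0,-0.003,0.09,0,1,0,0,0.09,0,1,0,0,0.075,0,1,0,0,0,0,1]'
python3 -m pendant '[0,0.02,0,0,1,0,0.02,0,0,1,0,0,0,0,1]'
python3 -m pendant '[0,0.01,0,0,1,0,0.01,0,0,1,0,0,0,0,1]'
```

```text
t: 17.58
eef_pos: [587.4, -46.9, 176.7]
tcp_rot: [-3.138, -0.001, 1.536]
ft_force: [0.2, -1.1, 0.8]
opening: 0.005
t: 17.95
eef_pos: [605.0, -47.7, 179.3]
tcp_rot: [3.14, 0.0, 1.536]
ft_force: [-0.5, 0.3, -0.3]
opening: 0.009
t: 18.32
eef_pos: [612.3, -47.9, 178.6]
tcp_rot: [3.142, -0.0, 1.536]
ft_force: [0.1, 0.7, -0.0]
opening: 0.005
```

```bash
python3 -m pendant '[0,0.01,0,0,1,0,0.01,0,0,1,0,0,0,0,1]'
python3 -m pendant '[0,0.01,0,0,1,0,0.0,0,0,1]'
python3 - <<'E'
from h import *
I=env.read_camera('side')[:,:,::-1]
cv2.imwrite('pics/c7.png',cv2.resize(I[120:260,280:400],None,fx=4,fy=4,interpolation=cv2.INTER_CUBIC))
E
```

```text
t: 18.7
eef_pos: [620.5, -48.2, 178.6]
tcp_rot: [3.141, -0.0, 1.536]
ft_force: [0.1, -0.2, -0.3]
opening: 0.007
t: 18.95
eef_pos: [622.9, -48.2, 178.5]
tcp_rot: [-3.138, -0.0, 1.536]
ft_force: [-7.7, -0.1, 2.7]
opening: 0.008
```

View pics/c7.png

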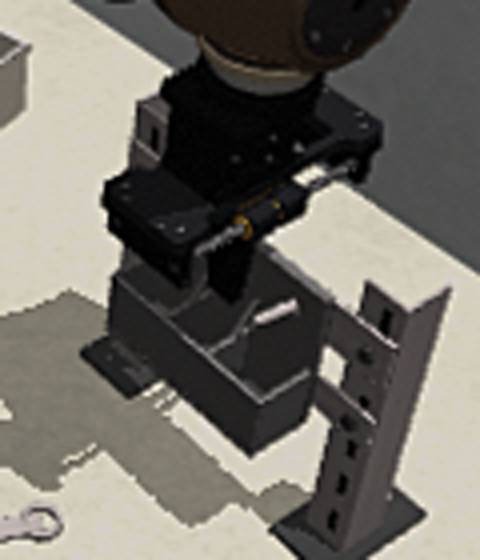

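```bash
python3 -m pendant '[0,0.005,0,0,1,0,0.0,0,0,1]';python3 -m pendant '[0,0.004,0,0,1,0,0.0,0,0,1]'
```

```text
t: 19.25
eef_pos: [622.9, -48.2, 178.4]
tcp_rot: [-3.134, -0.0, 1.536]
ft_force: [-20.0, -0.5, 8.4]
opening: 0.002
t: 19.5
eef_pos: [622.8, -48.2, 178.4]
tcp_rot: [-3.13, -0.001, 1.536]
ft_force: [-30.3, 0.1, 13.6]
opening: 0.006
```

Firm stop at x = 622.8, about the predicted 623.5, so the plate is home. I'll back off and check.

```bash
python3 -m pendant '[0,-0.02,0,0,1,0,-0.02,0,0,1,0,-0.02,0,0,1,0,0,-0.08,0,1,0,0,-0.1,0,1,0,-0.1,-0.1,0,-1,0,-0.12,0,0,-1,0,0,0,0,-1]'
python3 - <<'E'
from h import *
for n in('side','top'):
  I=env.read_camera(n)[:,:,::-1];cv2.imwrite(f'pics/{n}8.png',I)
  for th in('hole_left','hole_right','pocket_floor','holder_mid','torch_mid','torch_lamp'):
    for d in env.landmark_of(th,n)[:2]: print(n,th,np.round(d['xyz'],1),round(d['confidence'],2))
a=cv2.imread('pics/side8.png')[120:260,280:400];b=cv2.imread('pics/top8.png')[120:260,240:360]
cv2.imwrite('pics/c8.png',cv2.resize(np.hstack([a,b]),None,fx=3.3,fy=3.3,interpolation=cv2.INTER_CUBIC))
E
```

```text
t: 20.5
eef_pos: [513.4, -44.2, 291.6]
tcp_rot: [3.14, 0.0, 1.536]
ft_force: [-0.2, -0.2, -0.2]
opening: 0.266
side hole_left [639.7  -1.7 194.2] 0.93
side hole_left [ 325.9 -351.7   93.6] 0.91
side hole_right [ 232.4 -385.1   95.5] 0.71
side hole_right [635.8 -95.3 202. ] 0.6
side pocket_floor [607.2 -46.4 103.7] 0.97
side pocket_floor [ 269.6 -336.     6.1] 0.68
side holder_mid [639.9 -45.  160.7] 0.95
side holder_mid [ 277.9 -359.7   57. ] 0.76
side torch_mid [324.8 378.5 113.4] 0.64
side torch_mid [423.8 318.8  90.5] 0.63
side torch_lamp [420.6 320.6  10.4] 0.77
side torch_lamp [321.9 378.3   0.8] 0.72
top hole_left [ 328.7 -350.9   93.2] 0.57
top hole_right [ 236.8 -383.4   93.7] 0.89
top pocket_floor [ 268.8 -338.7    5.8] 0.73
top holder_mid [ 279.9 -360.    56.6] 0.65
top holder_mid [ 686.2 -406.8   41.6] 0.43
top torch_mid [420.2 316.9  93.2] 0.69
top torch_mid [328.2 382.6 110.4] 0.69
top torch_lamp [ 3.314e+02  3.797e+02 -3.000e-01] 0.83
top torch_lamp [420.2 315.4  10.8] 0.49
```

View pics/c8.png

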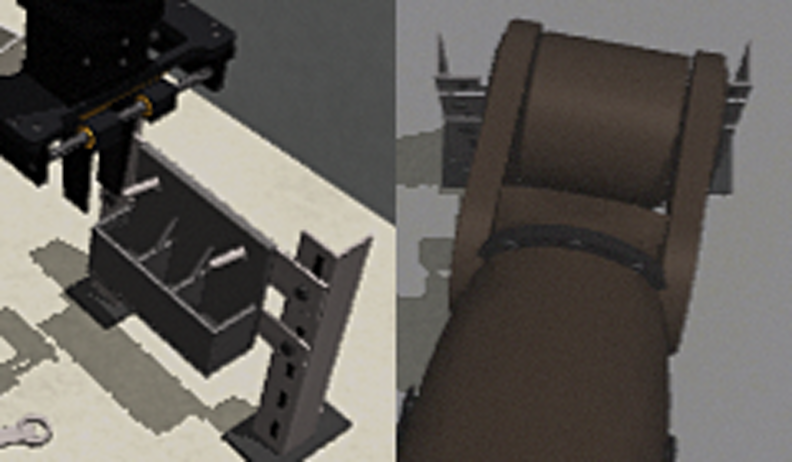

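Both pins now stick out well in front of the plate, left at crop (140,187) and right at (228,257), and the plate lies flat on the rails. Next is the torch: first I'll triangulate its tail top.

Run:
```python
from h import *
print(back('top',(164.7-.5,237.5-.5),172),back('side',(196.5,156.7),172))
S=cv2.imread('pics/side8.png');T=cv2.imread('pics/top8.png');o=[]
for n,I,x,y in(('side',S,170,140),('top',T,145,210)):
    c=cv2.resize(np.clip(I[y:y+75,x:x+65].astype(float)*1.8,0,255).astype(np.uint8),None,fx=6,fy=6,interpolation=cv2.INTER_CUBIC)
    a=np.linspace(0,2*np.pi,24)
    for z,r in((172,12),(108,12),(12,16)):
        draw(c,n,np.c_[422+r*np.cos(a),318.5+r*np.sin(a),0*a+z],True,(0,255,0),6,x,y)
    o.append(c)
cv2.imwrite('pics/t1.png',np.hstack(o))
plan((500,150,320),np.pi/2+.1)
```

```text
[423.16569184 319.04684154 172.        ] [426.45398074 323.23885965 172.        ]
d [-15.8 194.5  29.5] yaw 1.5357 total frac [ 0.4846 -0.0565 -0.0738] rows 4 each [ 0.1212 -0.0141 -0.0185]
turn total -0.043
```

View pics/t1.png

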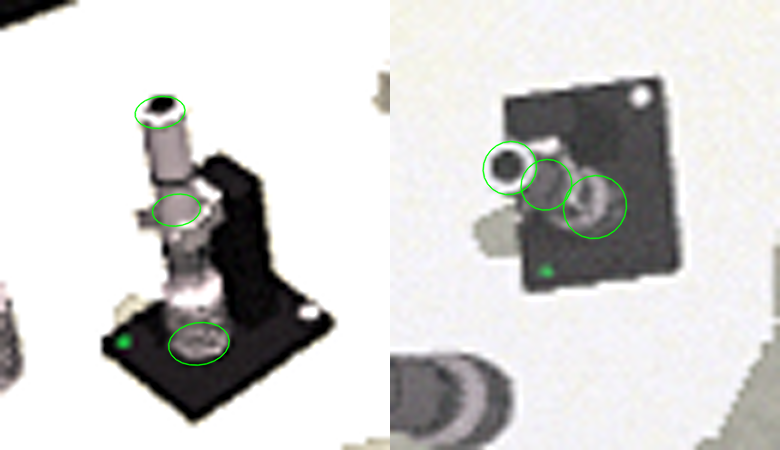

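```bash
python3 -m pendant '[0.1212,-0.0141,-0.0185,0,-1,0.1212,-0.0141,-0.0185,0,-1,0.1212,-0.0141,-0.0185,0,-1,0.1212,-0.0141,-0.0185,-0.043,-1,0,0,0,0,-1,0,0,0,0,-1]'
python3 - <<'E'
from h import *
plan((422.5,318.5,250),np.pi/2+.1)
E
```

```text
t: 21.95
eef_pos: [499.9, 149.8, 320.0]
tcp_rot: [-3.141, 0.0, 1.67]
ft_force: [0.2, -0.1, 0.9]
opening: 1.002
d [-77.4 168.7 -70. ] yaw 1.6703 total frac [ 0.4388 -0.1507  0.1751] rows 4 each [ 0.1097 -0.0377  0.0438]
turn total -0.0002
```

```bash
python3 -m pendant '[0.1097,-0.0377,0.0438,0,-0.4,0.1097,-0.0377,0.0438,0,-0.4,0.1097,-0.0377,0.0438,0,-0.4,0.1097,-0.0377,0.0438,0,-0.4,0,0,0,0,-0.4]'
python3 - <<'E'
from h import *
plan((422.5,318.5,116),np.pi/2+.1)
for n in('side','top'):
  I=env.read_camera(n)[:,:,::-1];cv2.imwrite(f'pics/{n}9.png',I)
a=cv2.imread('pics/side9.png')[80:220,130:270];b=cv2.imread('pics/top9.png')[180:320,90:230]
cv2.imwrite('pics/c9.png',cv2.resize(np.hstack([a,b]),None,fx=2.8,fy=2.8,interpolation=cv2.INTER_CUBIC))
E
```

```text
t: 22.58
eef_pos: [421.5, 319.3, 248.7]
tcp_rot: [-3.139, 0.001, 1.672]
ft_force: [0.3, 0.1, 0.5]
opening: 0.704
d [   1.    -0.8 -132.7] yaw 1.6715 total frac [-0.0022  0.0024  0.3318] rows 3 each [-0.0007  0.0008  0.1106]
turn total 0.0002
```

View pics/c9.png

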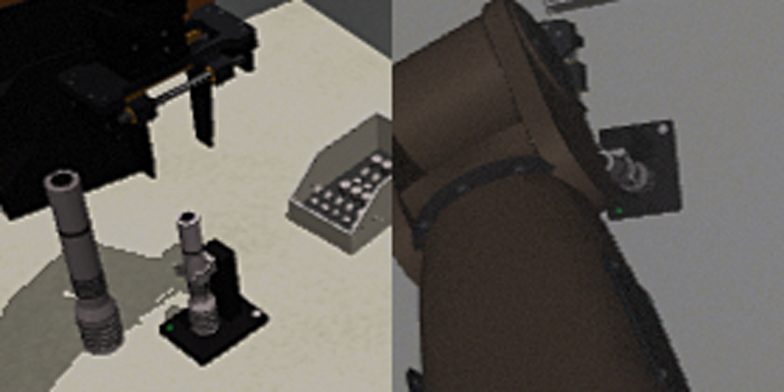

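```bash
python3 -m pendant '[0,0,0.1,0,-0.2,0,0,0.1,0,-0.2,0,0,0.08,0,-0.2,0,0,0.052,0,-0.2,0,0,0,0,-0.2]'
python3 -m pendant '[0,0,0,0,1,0,0,0,0,1,0,0,0,0,1,0,0,0,0,1,0,0,0,0,1,0,0,0,0,1,0,0,0,0,1]'
```

```text
t: 23.3
eef_pos: [423.0, 317.2, 116.7]
tcp_rot: [-3.14, 0.001, 1.668]
ft_force: [0.1, 0.3, 0.5]
opening: 0.601
t: 24.18
eef_pos: [422.6, 318.9, 117.7]
tcp_rot: [3.141, -0.0, 1.671]
ft_force: [-0.1, -0.7, 5.8]
opening: 0.247
```

```bash
python3 -m pendant '[0,-0.015,0,0,1,0,-0.015,0,0,1,0,-0.015,0,0,1]'
python3 -m pendant '[0,-0.02,0,0,1,0,-0.02,0,0,1,0,-0.02,0,0,1,0,-0.02,0,0,1,0,-0.02,0,0,1,0,-0.02,0,0,1,0,0,0,0,1]'
python3 - <<'E'
from h import *
for n in('side','top'):
  I=env.read_camera(n)[:,:,::-1];cv2.imwrite(f'pics/{n}10.png',I)
a=cv2.imread('pics/side10.png')[80:220,130:270];b=cv2.imread('pics/top10.png')[180:320,90:230]
cv2.imwrite('pics/c10.png',cv2.resize(np.hstack([a,b]),None,fx=2.8,fy=2.8,interpolation=cv2.INTER_CUBIC))
E
```

```text
t: 24.55
eef_pos: [405.1, 317.2, 117.7]
tcp_rot: [3.139, -0.001, 1.671]
ft_force: [3.3, 1.2, 4.8]
opening: 0.247
t: 25.42
eef_pos: [355.6, 311.8, 117.0]
tcp_rot: [-3.14, 0.001, 1.671]
ft_force: [-0.5, 0.5, -2.0]
opening: 0.25
```

View pics/c10.png

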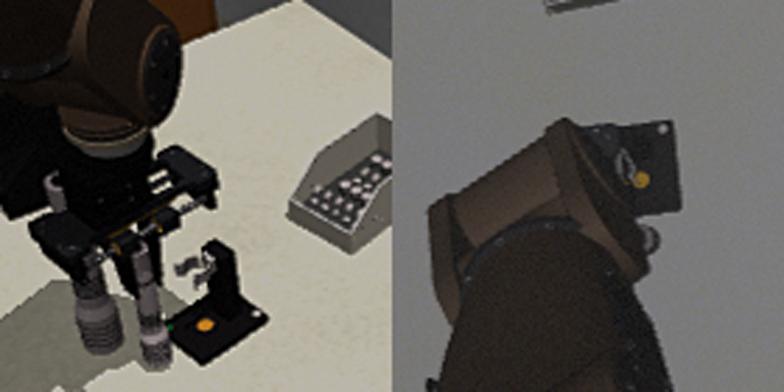

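The clip is empty at crop (195,268) and the torch is upright in the fingers at crop (150,350), beside the larger torch. I'll lift and turn the jaws along the rails.

```bash
python3 -m pendant '[0,0,-0.05,0,1,0,0,-0.1,0,1,0,0,-0.12,0,1,0,0,-0.12,0,1,0,0,-0.12,0,1,0,0,-0.04,0,1,0,0,0,0,1]'
python3 - <<'E'
from h import *
plan((480,150,335),None)
for n in('side','top'):
  I=env.read_camera(n)[:,:,::-1];cv2.imwrite(f'pics/{n}11.png',I)
  for th in('torch_mid','torch_lamp'):
    for d in env.landmark_of(th,n)[:2]: print(n,th,np.round(d['xyz'],1),round(d['confidence'],2))
a=cv2.imread('pics/side11.png')[40:220,90:270]
cv2.imwrite('pics/c11.png',cv2.resize(a,None,fx=3,fy=3,interpolation=cv2.INTER_CUBIC))
E
```

```text
t: 26.4
eef_pos: [357.0, 312.2, 338.0]
tcp_rot: [3.14, -0.001, 1.671]
ft_force: [-0.4, 0.3, -3.1]
opening: 0.247
d [ 123.  -162.2   -3. ] yaw 1.6706 total frac [-0.434   0.2655  0.0075] rows 4 each [-0.1085  0.0664  0.0019]
side torch_mid [322.2 383.7 115.3] 0.94
side torch_mid [358.3 313.7 309.4] 0.67
side torch_lamp [354.1 317.8 231.5] 0.77
side torch_lamp [322.4 379.7  -3.2] 0.73
top torch_mid [354.9 311.7 308.3] 0.56
top torch_lamp [353.9 310.7 226.4] 0.46
```

View pics/c11.png

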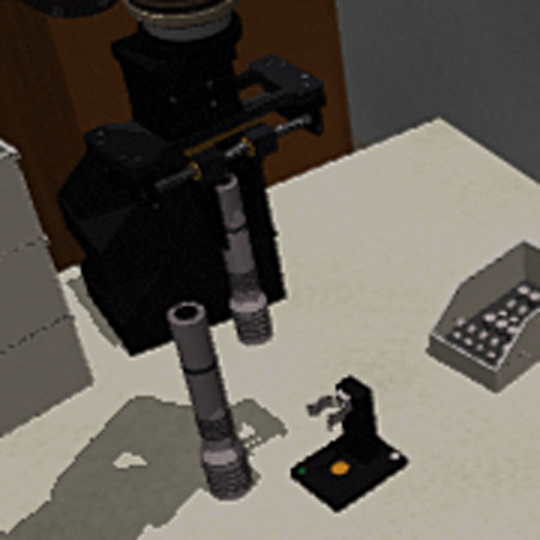

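```bash
python3 -m pendant '[-0.1085,0.0664,0,0,1,-0.1085,0.0664,0,0,1,-0.1085,0.0664,0,0,1,-0.1085,0.0664,0,0,1,0,0,0,-0.0571,1,0,0,0,-0.0571,1,0,0,0,-0.0571,1,0,0,0,-0.0571,1]'
python3 -m pendant '[0,0,0,-0.0571,1,0,0,0,-0.0571,1,0,0,0,-0.0571,1,0,0,0,-0.0571,1,0,0,0,0,1]'
python3 - <<'E'
from h import *
plan((560,-47.9,335),np.pi-.035)
plan((612.5,-47.9,335),np.pi-.035)
E
```

```text
t: 27.7
eef_pos: [479.8, 149.9, 336.7]
tcp_rot: [-3.141, -0.001, 2.394]
ft_force: [-0.2, -0.4, -1.3]
opening: 0.246
t: 28.32
eef_pos: [479.7, 150.0, 336.8]
tcp_rot: [-3.141, -0.001, 3.105]
ft_force: [-1.0, 0.4, -2.3]
opening: 0.249
d [  80.3 -197.9   -1.8] yaw 3.1047 total frac [-0.2188 -0.4869  0.0045] rows 4 each [-0.0547 -0.1217  0.0011]
turn total -0.0006
d [ 132.8 -197.9   -1.8] yaw 3.1047 total frac [-0.3499 -0.4821  0.0045] rows 4 each [-0.0875 -0.1205  0.0011]
turn total -0.0006
```

```bash
python3 -m pendant '[-0.07,-0.0964,0,0,1,-0.07,-0.0964,0,0,1,-0.07,-0.0964,0,0,1,-0.07,-0.0964,0,0,1,-0.07,-0.0964,0,0,1,0,0,0.04,0,1,0,0,0.05,0,1,0,0,0,0,1,0,0,0,0,1]'
python3 - <<'E'
from h import *
plan((612.5,-47.9,298),np.pi-.035)
for n in('side','top'):
  I=env.read_camera(n)[:,:,::-1];cv2.imwrite(f'pics/{n}12.png',I)
  for th in('torch_mid','torch_lamp','pocket_floor'):
    for d in env.landmark_of(th,n)[:3]: print(n,th,np.round(d['xyz'],1),round(d['confidence'],2))
x0,y0,k=290,120,5
c=cv2.resize(np.clip(cv2.imread('pics/side12.png')[y0:y0+110,x0:x0+100]*1.6,0,255).astype(np.uint8),None,fx=k,fy=k,interpolation=cv2.INTER_CUBIC)
p=env.state()['eef_pos'];a=np.linspace(0,2*np.pi,30)
for z,r in((p[2]-105,16),(p[2]-67,16)):
    draw(c,'side',np.c_[p[0]+r*np.cos(a),p[1]+r*np.sin(a),0*a+z],True,(0,255,0),k,x0,y0)
o=np.array([643.5-4,-49,102.5])
draw(c,'side',boxpts(o,-.035,[(-4-23-19,-19,55),(-8+0,-19,55),(-8,19,55),(-46,19,55)]),True,(0,0,255),k,x0,y0)
draw(c,'side',boxpts(o,-.035,[(-50,-75,55),(-4,-75,55),(-4,75,55),(-50,75,55)]),True,(255,0,0),k,x0,y0)
cv2.imwrite('pics/c12.png',c)
E
```

```text
t: 29.45
eef_pos: [612.9, -47.2, 301.9]
tcp_rot: [3.142, 0.001, 3.105]
ft_force: [0.1, -0.4, -0.7]
opening: 0.252
d [-0.4 -0.7 -3.9] yaw 3.1049 total frac [ 0.0009 -0.0017  0.0098] rows 1 each [ 0.0009 -0.0017  0.0098]
turn total -0.0005
side torch_mid [616.1 -43.8 278.9] 0.95
side torch_mid [326.2 380.4 112.4] 0.62
side torch_lamp [322.4 376.   -1.5] 0.89
side torch_lamp [609.4 -43.3 196.9] 0.77
side pocket_floor [ 268.4 -336.6    4.4] 0.63
side pocket_floor [605.2 -49.  106. ] 0.59
top pocket_floor [ 270.5 -338.9    3.3] 0.56
```

View pics/c12.png

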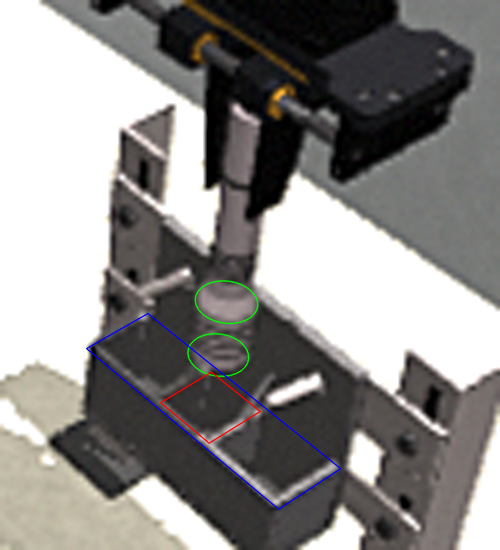

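```bash
python3 -m pendant '[0.001,-0.0015,0.05,0,1,0,0,0.05,0,1,0,0,0.02,0,1,0,0,0,0,1]'
python3 - <<'E'
from h import *
I=env.read_camera('side')[:,:,::-1]
cv2.imwrite('pics/c13.png',cv2.resize(I[130:240,290:390],None,fx=5,fy=5,interpolation=cv2.INTER_CUBIC))
E
```

```text
t: 30.35
eef_pos: [612.4, -48.3, 253.2]
tcp_rot: [3.141, -0.001, 3.106]
ft_force: [0.1, 1.0, -2.1]
opening: 0.247
```

View pics/c13.png

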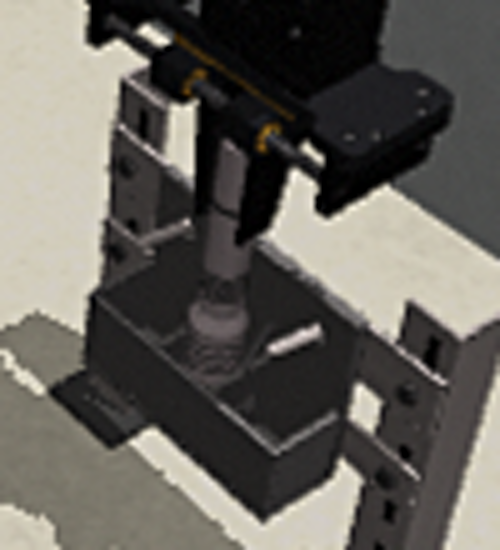

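The head is entering the middle pocket at crop (215,365) with no side force. I'll lower it further.

```bash
python3 -m pendant '[0,0,0.02,0,1,0,0,0.02,0,1,0,0,0.02,0,1,0,0,0,0,1]'; python3 -m pendant '[0,0,0.02,0,1,0,0,0.01,0,1,0,0,0,0,1]'
```

```text
t: 30.9
eef_pos: [612.2, -48.2, 228.5]
tcp_rot: [3.141, -0.001, 3.106]
ft_force: [0.4, 0.6, -1.5]
opening: 0.25
t: 31.28
eef_pos: [612.3, -48.3, 217.0]
tcp_rot: [3.141, -0.001, 3.106]
ft_force: [0.7, 0.4, -1.9]
opening: 0.248
```

```bash
python3 -m pendant '[0,0,0.006,0,1,0,0,0,0,1]'
```

```text
t: 31.52
eef_pos: [612.4, -48.3, 214.9]
tcp_rot: [3.142, -0.0, 3.106]
ft_force: [-0.3, -0.4, -3.0]
opening: 0.251
```

```bash
python3 -m pendant '[0,0,0.005,0,1,0,0,0,0,1]'; python3 -m pendant '[0,0,0.004,0,1,0,0,0,0,1]'
```

```text
t: 31.78
eef_pos: [612.6, -48.3, 213.1]
tcp_rot: [-3.142, 0.001, 3.106]
ft_force: [0.1, -0.0, 0.2]
opening: 0.247
t: 32.02
eef_pos: [612.7, -48.3, 212.8]
tcp_rot: [-3.141, 0.002, 3.106]
ft_force: [-2.2, -0.5, 10.9]
opening: 0.248
```

Floor contact at TCP z = 212.8, close to the predicted 212. I'll open part-way, clear of the pins, and lift off.

```bash
python3 -m pendant '[0,0,-0.002,0,0.16,0,0,0,0,0.16,0,0,0,0,0.16,0,0,0,0,0.16,0,0,0,0,0.16]'; python3 -m pendant '[0,0,-0.04,0,0.16,0,0,-0.08,0,0.16,0,0,-0.1,0,0.16,0,0,-0.1,0,0.16,0.14,0,0,0,0.16,0.14,0,0,0,0.16,0,0,0,0,0.16]'
python3 - <<'E'
from h import *
for n in('side','top'):
  I=env.read_camera(n)[:,:,::-1];cv2.imwrite(f'pics/{n}14.png',I)
  for th in('torch_mid','torch_lamp','pocket_floor','hole_left','hole_right','bin_mid','carton_mid','wrench'):
    for d in env.landmark_of(th,n)[:2]: print(n,th,np.round(d['xyz'],1),round(d['confidence'],2))
c=cv2.imread('pics/side14.png')[110:250,280:400]
cv2.imwrite('pics/c14.png',cv2.resize(c,None,fx=4,fy=4,interpolation=cv2.INTER_CUBIC))
E
```

```text
t: 32.65
eef_pos: [612.4, -48.3, 212.0]
tcp_rot: [3.142, -0.0, 3.106]
ft_force: [-0.6, 0.2, 0.1]
opening: 0.423
t: 33.52
eef_pos: [497.8, -43.9, 342.1]
tcp_rot: [-3.141, 0.002, 3.106]
ft_force: [0.6, -0.2, 0.5]
opening: 0.42
side torch_mid [326.  380.9 117.8] 0.9
side torch_mid [613.2 -45.6 184.2] 0.85
side torch_lamp [612.  -45.5 105.7] 0.93
side torch_lamp [324.5 382.1  -1.2] 0.9
side pocket_floor [604.5 -48.7 106. ] 0.97
side pocket_floor [645.   -2.3 194.9] 0.34
side hole_left [ 327.4 -350.7   93.7] 0.97
side hole_left [641.8  -1.3 194.3] 0.74
side hole_right [637.2 -94.3 206. ] 0.73
side hole_right [ 232.1 -383.    93.9] 0.63
side bin_mid [708.8 384.7  34.2] 0.84
side carton_mid [ 685.5 -411.1   38.4] 0.69
side carton_mid [420.3 318.4  -2.8] 0.69
side wrench [430.4  10.5  -1.3] 0.64
side wrench [600.7   1.3 209.1] 0.45
top torch_mid [323.4 382.8 114.7] 0.58
top torch_lamp [329.3 380.8  -1.2] 0.64
top pocket_floor [ 270.6 -339.8    5.2] 0.71
top hole_left [ 689.  -405.8   45.5] 0.61
top hole_left [ 328.3 -349.9   90.8] 0.56
top hole_right [ 238.6 -380.6   88.6] 0.92
top bin_mid [705.1 383.4  36.3] 0.73
top carton_mid [ 691.2 -411.2   42.8] 0.93
```

View pics/c14.png

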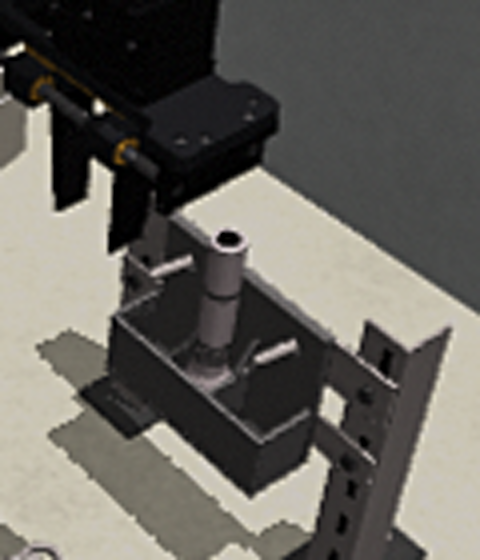

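The torch stands upright in the middle pocket at crop (220,290), and the holder still hangs on both pins. I'll move the arm aside to check from the top camera.

```bash
python3 -m pendant '[0.05,0.12,0,0,0.16,0.03,0.14,0,0,0.16,0,0.14,0,0,0.16,0,0.14,0,0,0.16,0,0.14,0,0,0.16,0,0,0,0,0.16]'
python3 - <<'E'
from h import *
I=env.read_camera('top')[:,:,::-1];cv2.imwrite('pics/top15.png',I)
for th in('torch_mid','torch_lamp','pocket_floor','hole_left','hole_right','holder_mid'):
    for d in env.landmark_of(th,'top')[:3]: print(th,np.round(d['xyz'],1),round(d['confidence'],2))
x0,y0,k=235,115,6
c=cv2.resize(np.clip(I[y0:y0+80,x0:x0+125]*1.5,0,255).astype(np.uint8),None,fx=k,fy=k,interpolation=cv2.INTER_CUBIC)
o=np.array([643.5-4,-49,102.5])
draw(c,'top',boxpts(o,-.035,[(-4,-75,120),(4,-75,120),(4,75,120),(-4,75,120)]),True,(0,255,0),k,x0,y0)
cv2.imwrite('pics/c15.png',c)
E
```

```text
t: 35.17
eef_pos: [477.8, 231.6, 339.7]
tcp_rot: [3.141, -0.0, 3.11]
ft_force: [0.5, -1.7, -0.1]
opening: 0.42
torch_mid [611.3 -48.  185.7] 0.66
torch_lamp [610.2 -49.6 104.6] 0.66
pocket_floor [611.6 -49.9 108.3] 0.93
pocket_floor [ 268.4 -339.7    6.6] 0.77
hole_left [644.1   2.8 196.3] 0.68
hole_left [ 328.2 -349.4   93.9] 0.66
hole_right [ 238.  -381.2   93.3] 0.74
hole_right [637.3 -96.7 201.7] 0.72
hole_right [643.2   2.5 199.4] 0.43
holder_mid [641.8 -53.1 164.2] 0.91
holder_mid [ 280.9 -358.1   56.9] 0.87
```

View pics/c15.png

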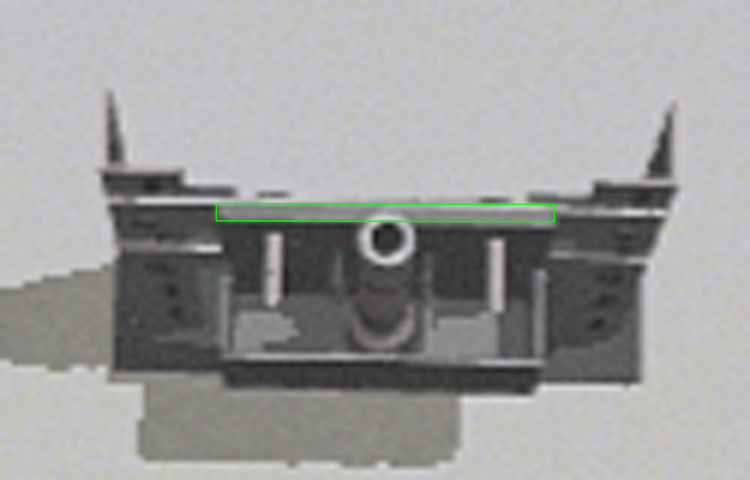

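From above, the plate's top edge (y≈205–220 in the crop) lies flush along the rail. Pins show at (273,270) and (497,275), and the torch is central at (385,240). Handing in.

```bash
python3 -c "
from cell import env
print(env.job_done()); print(env.state()['t'])"
```

```text
the job is handed in; nothing more can be done
None
the job is handed in; nothing more can be done
```

I hung the grey holder on both pins and pushed it home. Then I pulled the smaller torch out of the clip and stood it lamp end down in the middle pocket. I handed the job in at about 35 s of the 69 s allowed; no verdict is reported.

- **Holder:** The push ended at a firm stop of 30 N, within 1 mm of the predicted home position. The top view shows the plate flush along the rail with both pins sticking out. The networks put the right hole at x ≈ 637, about 6 mm in front of where I placed the rails (their error is about 4 mm), and the picture did not bear that out.
- **Torch:** The lamp end reads (610, -50, 105) against the pocket floor at (612, -50, 108), so it is seated to within the measuring error. It stands upright. The side camera alone put the pocket floor about 7 mm off in x; I went by the top view and the model overlay.
- **Bin, carton, wrench:** The bin and carton read within about 5 mm of their start positions in both cameras. The wrench is unmoved in the side view, and the top camera gave no final reading for it.
- **Failed step:** My first grasp of the holder closed too late and came up empty. The holder did not move, and the second grasp held.

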